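# Fit a grinding stone to the arbor of a dental polishing lathe

### The job

Set up the polishing lathe: take the long spacer collar, then the large grinding stone, then the flanged end cap from the rack and slide them in that order onto the lathe's horizontal arbor. Press the cap home firmly, so that collar, stone and cap are held tight against the lathe's inner flange without a gap, but go gently: the stone is brittle and chips under a hard shove. Leave the thin spare stone, the thin spare spacer and the other things on the bench where they are.

Things in the scene. Friction and masses are not known exactly. Their poses are not given: they have to be found in the camera images.
- spindle_tip (a point): Centre of the end face of the lathe's arbor, a level round steel rod 13 mm in diameter, 120 mm above the bench; its last 6 mm taper to 8 mm. Its frame is the lathe's: +y runs along the rod from the tip to the motor, z is up.
- lathe: Polishing lathe, fixed, origin on the bench under its motor (96 mm diameter, from 117 mm behind the arbor's tip; nose 48 mm wide from 89 mm). The dark inner flange on the arbor (30 mm wide, 10 mm thick) is clamped firmly where the last user left it: its face lies 56 to 72 mm behind the tip, is not reported and must be felt for. A low dust pan lies under the arbor.
- grip_balls (a point): Point on the arbor's axis 10 mm behind its tip, where two spring balls stand 0.7 mm out of its sides. Collar and stone pass over them; the cap grips on them: it slides on with a steady drag of about 6 to 10 N and stays where it is left. When it meets the stone the force rises above that.
- collar_center (a point): Centre of the long spacer collar: plain aluminium tube, 34 mm in diameter, 22 mm long, with a 15.2 mm through hole along its y axis (either way round), about 45 g. It lies on the rack's rails, hole level, centre 38 mm above the bench.
- stone_center (a point): Centre of the large grinding stone: brittle grey wheel 60 mm in diameter, 18 mm thick, 15.2 mm through hole with a grey bush along its y axis (either way round), about 100 g. It stands on its rim on the rack's rails, centre 52 mm above the bench. It chips if pressed with more than 25 N by the cap or against the collar.
- cap_center (a point): Middle of the knurled hub (28 mm diameter, 29 mm long) of the steel end cap, 60 g, 43 mm above the bench. Its 40 mm wide, 7 mm thick flange is at the +y end, facing the lathe: back 14.5 mm, front 21.5 mm from this point. Blind hole along y from the front, 33 mm deep, 19 mm wide, narrowing to 13.8 mm within 4 mm. Home when it presses stone and collar on with 5 N or more beyond the drag for a moment.
- rack: Wheel rack, fixed: wooden strip 44 x 252 mm, 8 mm thick, origin on the bench under its middle, long axis y. Five bays 48 mm apart along y between thin plates 30 mm wide, 38 mm high. The parts lie on two rails 16 mm apart, tops 23 mm up, hole axes along the rack. The cap lies by its hub on an 8 mm higher saddle in the -y end bay; which of the rest is in which bay differs.
- thin_stone: Thin spare stone in the rack, 44 mm in diameter, 10 mm thick (origin at its centre). Leave it.
- thin_spacer: Thin spare spacer in the rack, 34 mm in diameter, 10 mm thick (origin at its centre). Leave it.
- cast: Plaster cast of a dental arch, 52 x 62 mm, 35 mm high, origin under its middle.
- bowl: Black rubber mixing bowl, 110 mm in diameter, 60 mm high, origin under its middle.
- jar: Amber glass jar, 52 mm in diameter, 70 mm high, origin under its middle.
- spatula: Spatula lying on the bench, 170 mm long.
- retainer_case: Flat blue retainer case, 75 x 80 mm, 28 mm high, origin under its middle.

How it is judged:
By the outcome, as a careful person would: the job done as asked, in the order asked, and still so for the second after the job is handed in, with the robot touching nothing.
It also fails if it takes over 72 s, if anything falls off the work surface, if the arm or the gripper's body presses on something with over 40 N, if the wrist force passes 120 N, or if a joint passes its speed limit or range.

### The arm

A 6-joint arm with a two-finger parallel gripper is mounted at the origin on the work surface. World frame = base frame: x ahead of the robot, y to its left, z up, the work surface at z = 0. Lengths are in m, angles in rad, forces in N, time in s.
With the tool pointing down it reaches from about 0.275 to 0.825 m from the base axis. Payload 5.2 kg.
Tool frame: the origin (TCP) lies between the finger pads; the fingertips stand 11 mm ahead of it and the grasp point (between the pads) lies 8 mm behind it (ctrl.tip_extent is the z of the fingertips in the tool frame, in m); z points along the fingers, y is the line along which they close (so a half turn about z gives the same grasp; the last joint's range is limited). The gripper opens to 93 mm and grips with 3 to 60 N. Pads are 15 mm wide; open, the fingers measure 128 mm over their backs; the gripper's body (75 mm by 188 mm) begins 65 mm behind the grasp point.
Start: joints at [1.132, 0.259, 1.535, -0, 1.348, -0.203], TCP at [0.128, 0.535, 0.23] pointing down, gripper open.
Joint ranges: [-3.14, 3.14], [-0.91, 2.08], [0.19, 2.58], [-1.22, 4.36], [0.22, 2.71], [-3.12, 3.12]. Speed limits (rad/s): [2.57, 2.57, 3.14, 3.14, 3.14, 3.14].

### API

Orientations are given as a unit quaternion [x, y, z, w].
In Python, from cell import ctrl gives the robot as it stands.
- The arm moves only by the tool drive_tool, never from a script. Its argument "rows" is a list of rows, each a list of 5 numbers: the gripper command: -1 is fully open, 1 is shut, values between are in proportion, then the shift along the tool's x, y, z each as a share of 0.3 m, from -1 to 1, then the turn about the tool's z as a share of pi/2 rad, from -1 to 1. A call has exactly 10 rows; each row is the pose to reach, as a shift and turn from the pose commanded when the call began, along the tool's axes at that moment; what a row does not reach only later rows make up. A row lasts 1/12 s, in which the tool goes at most 41.7 mm and 7.16 degrees, less where a joint would pass 70% of its speed; a pose out of reach is approached as far as the arm can. A call with a number of a shift or a turn outside -1 to 1 is refused whole. A call with a gripper value outside its range is refused whole. The fingers move at their own pace and stop on an object; the grip force is fixed at half the most. Time passes only in rows, so rows that repeat a pose let the fingers close, or fill a call up. It gives the time, the measured TCP pose, the force, the opening and the grip force at its end, in the units of the state.
- ctrl.state(): the state, without advancing time (a new reading comes with each control period).
- ctrl.get_image(name): name is "side" or "top"; returns (picture, depth): 420x560x3 uint8, red, green, blue; 420x560 float32, m along the optical axis (not along the pixel's ray), 0 where there is no reading.
- ctrl.calibration(name): a dict with "fx", "fy", "cx", "cy" (pixels), "R" (3x3) and "t" (3): a world point X has camera coordinates R X + t. Camera axes: x right, y down, z forward; pixel columns grow to the right and rows downward; lengths in m; the calibration is good to about 2 mm. A picture is of the moment at which its call begins. calibration takes no time and is no camera call.
- ctrl.close_job(): hands the job in; it is judged then, once.
Trained networks look in the newest picture that a camera, given by its name, has taken for a name from the list of things; names that differ only in an ending like _2 or _b are one class to them, and where a whole thing is asked for, a point or a joint stands for the part that bears it (a point fixed in the world has none). Each returns a list of dicts, best first, with "confidence" (0 to 1); they miss things now and then, are a little off and sometimes report something else, mostly with a low value. They report only what shows in the picture. A call takes as long as a camera call.
- ctrl.look_for(name, camera): "location" ([x, y, z] in m, in world coordinates, good to about 4 mm: the middle of the surface that is visible of it).
The state is a dict: "time": time; "qpos": joint angles; "qd": joint speeds; "effort": joint torques, N m; "position": TCP position; "tool_rot": TCP orientation; "contact_force": force on the tool from outside, world axes, zero at the start; "moment": the same for the moment, N m; "width": finger opening in m; "grip_force": force on a finger pad.
Only numpy, scipy, OpenCV 4.12 (cv2) and the standard library are available. Lean on these libraries where they do the work, as an engineer would, in place of code of your own. Each camera call takes 0.05 s, during which the arm holds its last target. There are 200 camera calls.

## Working session

There is one attempt and no reset: what is moved stays moved. The work goes in short steps, Python scripts to look and compute and a tool call to move; the robot and the scene stay as the last step left them, time stands still between calls to the robot, and variables do not carry over. Pictures are saved under pics/ and viewed, at most 10 in all, crops included, and the job is handed in when it is done.

Besides the shell and the picture viewer there is one more tool, called by a JSON object that holds its "api" and its "payload", one argument or row to a line. drive_tool: Moves the arm, as the interface text tells. Its arguments: {"type":"object","properties":{"rows":{"type":"array","items":{"type":"array","items":{"type":"number","minimum":-1,"maximum":1}}}},"required":["rows"]}

```bash
ls; mkdir -p pics; python3 - <<'E'
from cell import ctrl
import cv2,numpy as np
s=ctrl.state();print(s)
for c in("top","side"):
    im,d=ctrl.get_image(c);cv2.imwrite(f"pics/{c}0.png",im[:,:,::-1]);np.save(f"{c}0.npy",d)
    k=ctrl.calibration(c);print(c,{a:np.round(b,4).tolist() for a,b in k.items()})
    for n in["spindle_tip","lathe","collar_center","stone_center","cap_center","rack","thin_stone","thin_spacer"]:
        print(n,[(np.round(q["location"],4).tolist(),round(q["confidence"],2)) for q in ctrl.look_for(n,c)[:2]])
E
```

```text
pics
{'time': 0.0, 'qpos': array([ 1.13220333e+00,  2.59334110e-01,  1.53607348e+00, -2.22431070e-05,
        1.34801982e+00, -2.02806592e-01]), 'qd': array([ 0.00174542, -0.00132353, -0.00070313, -0.00086516,  0.00249164,
       -0.0010901 ]), 'effort': array([-6.99385837e-04, -4.37322199e+01, -2.84015536e+01,  7.18889432e-02,
        4.15549264e-02, -1.62817528e-04]), 'position': array([0.12824121, 0.53429151, 0.22882635]), 'tool_rot': array([ 1.17617795e-01,  9.93058514e-01, -8.74021865e-04, -2.78893482e-04]), 'contact_force': array([-0.21808324, -0.59024467, -1.24658547]), 'moment': array([0.01275423, 0.01003361, 0.00436391]), 'grip_force': 0.0, 'width': 0.09290649401662372}
top {'fx': 506.2273, 'fy': 506.2273, 'cx': 282.6908, 'cy': 213.376, 'R': [[-0.0221, -0.9995, -0.0221], [-0.9979, 0.0234, -0.06], [0.0604, 0.0207, -0.998]], 't': [0.0683, 0.5442, 1.3883]}
spindle_tip [([0.5422, 0.2858, 0.1191], 0.59)]
lathe [([0.539, 0.2832, 0.1183], 0.73)]
collar_center [([0.5452, -0.0946, 0.0504], 0.5), ([0.3675, 0.0842, 0.025], 0.16)]
stone_center [([0.5383, -0.1313, 0.0781], 0.45)]
cap_center [([0.5144, -0.2663, 0.0559], 0.43), ([0.5383, 0.2826, 0.118], 0.35)]
rack [([0.5289, -0.1807, 0.0057], 0.92)]
thin_stone [([0.5192, -0.231, 0.0615], 0.55)]
thin_spacer [([0.5276, -0.178, 0.0531], 0.38)]
side {'fx': 510.3701, 'fy': 510.3701, 'cx': 280.0519, 'cy': 220.5836, 'R': [[0.9983, -0.056, -0.0157], [-0.0527, -0.7553, -0.6532], [0.0247, 0.6529, -0.757]], 't': [-0.5545, 0.1397, 1.1139]}
spindle_tip [([0.5423, 0.2741, 0.0245], 0.81)]
lathe [([0.5432, 0.2767, 0.0238], 0.7)]
collar_center [([0.553, -0.0952, 0.0541], 0.73)]
stone_center [([0.5366, -0.1448, 0.0693], 0.82), ([0.5391, 0.2739, 0.0235], 0.64)]
cap_center [([0.5181, -0.281, 0.0532], 0.7)]
rack [([0.5271, -0.2073, 0.007], 0.64), ([0.3712, 0.0767, 0.0234], 0.56)]
thin_stone [([0.5191, -0.2387, 0.0538], 0.88)]
thin_spacer [([0.5335, -0.1867, 0.0483], 0.56)]
```

View pics/top0.png

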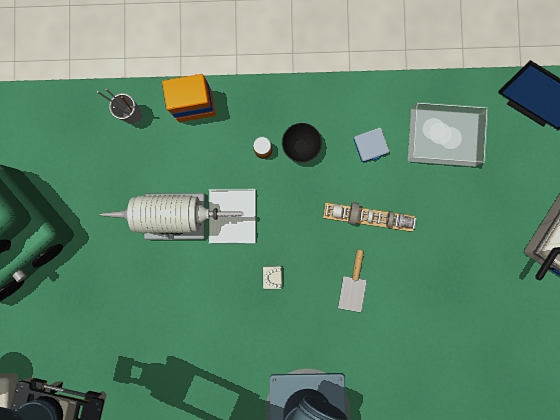

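View pics/side0.png

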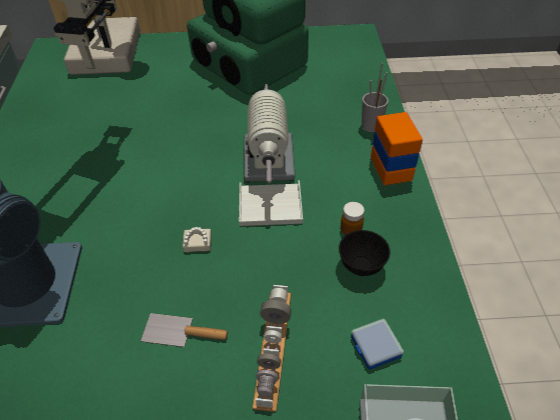

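The top view shows the rack at (323,210)–(415,223) and the arbor tip at (243,213). The side view shows the collar in the +y bay, followed by the stone, spacer, thin stone and cap. Next I'll measure from depth.

```bash
cat > h.py <<'E'
from cell import ctrl
import numpy as np,cv2
def cloud(c,d):
    k=ctrl.calibration(c);v,u=np.nonzero(d>0);z=d[v,u]
    P=np.c_[(u-k["cx"])/k["fx"]*z,(v-k["cy"])/k["fy"]*z,z]
    return (P-k["t"])@np.array(k["R"]),u,v
E
python3 - <<'E'
from h import *
for c in("top","side"):
    d=np.load(f"{c}0.npy");P,u,v=cloud(c,d)
    b=(P[:,0]>.3)&(P[:,0]<.7)
    t=P[b&(abs(P[:,1])<.2)&(P[:,0]<.45)&(P[:,1]<0)&(P[:,2]<.02)]
    print(c,"bench z",np.median(t[:,2]))
    m=b&(P[:,1]>-.33)&(P[:,1]<-.05)&(P[:,2]>.004)&(abs(P[:,0]-.53)<.045)
    Q=P[m];r=cv2.minAreaRect((Q[:,:2]*1000).astype(np.float32));print("rack",r)
    a=r[2] if r[1][0]>r[1][1] else r[2]+90
    a=np.radians(a); e=np.array([np.cos(a),np.sin(a)]);e*=np.sign(e[1]);n=np.array([e[1],-e[0]])
    ctr=np.array(r[0])/1000; s=(Q[:,:2]-ctr)@e; w=(Q[:,:2]-ctr)@n
    print("yaw of +y axis",np.degrees(np.arctan2(-e[0],e[1])))
    for lo in np.arange(-.13,.13,.004):
        k=(s>=lo)&(s<lo+.004)
        if k.any():
            h=k&(Q[:,2]>np.percentile(Q[k,2],95)-.004)
            hi=k&(Q[:,2]>.026)
            print(f"{lo*1e3+2:.0f}: z{np.percentile(Q[k,2],95)*1e3:.0f} w{np.mean(w[h])*1e3:.1f} wid[{w[hi].min()*1e3 if hi.any() else 0:.0f},{w[hi].max()*1e3 if hi.any() else 0:.0f}]",end="; ")
    print()
    m=b&(P[:,1]>.12)&(P[:,1]<.36)&(P[:,2]>.09)&(P[:,2]<.16)&(abs(P[:,0]-.54)<.03)
    Q=P[m]
    for lo in np.arange(.14,.34,.006):
        k=(Q[:,1]>=lo)&(Q[:,1]<lo+.006)
        if k.any(): print(f"{lo*1e3+3:.0f}: n{k.sum()} x{Q[k,0].mean()*1e3:.1f} [{Q[k,0].min()*1e3:.0f},{Q[k,0].max()*1e3:.0f}] z{Q[k,2].max()*1e3:.0f}",end="; ")
    print()
t=cv2.imread("pics/top0.png");s=cv2.imread("pics/side0.png")
A=cv2.resize(t[195:240,200:425],None,fx=3.5,fy=3.5,interpolation=2);B=cv2.resize(s[275:420,235:315],None,fx=2.8,fy=2.8,interpolation=2);C=cv2.resize(s[80:230,225:315],None,fx=2.7,fy=2.7,interpolation=2)
o=np.zeros((590,790,3),np.uint8);o[:A.shape[0],:A.shape[1]]=A[:,:790];o[165:165+B.shape[0],:B.shape[1]]=B;o[165:165+C.shape[0],300:300+C.shape[1]]=C
cv2.imwrite("pics/z.png",o)
E
```

```text
top bench z -0.0007121519793466373
rack ((530.2793579101562, -188.22760009765625), (87.16303253173828, 268.7470703125), 0.4491734206676483)
yaw of +y axis 0.4491734206676492
-128: z4 w-16.3 wid[0,0]; -124: z4 w-7.6 wid[0,0]; -120: z8 w2.8 wid[0,0]; -116: z35 w-11.0 wid[-13,-8]; -112: z39 w-16.4 wid[-35,-8]; -108: z38 w-27.5 wid[-35,-21]; -104: z54 w-14.1 wid[-22,-8]; -100: z57 w-18.4 wid[-30,-5]; -96: z57 w-16.2 wid[-32,-5]; -92: z57 w-17.4 wid[-29,-2]; -88: z56 w-15.3 wid[-29,-2]; -84: z55 w-12.5 wid[-26,-2]; -80: z57 w-16.4 wid[-29,-2]; -76: z60 w-4.4 wid[-26,4]; -72: z62 w-11.5 wid[-31,7]; -68: z63 w-20.1 wid[-31,2]; -64: z46 w-28.5 wid[-31,-1]; -60: z35 w-23.8 wid[-25,-22]; -56: z25 w-16.3 wid[0,0]; -52: z53 w9.5 wid[9,13]; -48: z68 w-5.2 wid[-23,13]; -44: z68 w-7.3 wid[-28,12]; -40: z64 w-10.9 wid[-28,6]; -36: z60 w-19.9 wid[-28,-14]; -32: z23 w-7.7 wid[0,0]; -28: z24 w-5.7 wid[0,0]; -24: z23 w-13.4 wid[0,0]; -20: z38 w-0.4 wid[-10,12]; -16: z35 w-8.7 wid[-18,4]; -12: z23 w-2.4 wid[0,0]; -8: z21 w-2.2 wid[0,0]; -4: z25 w2.7 wid[7,7]; 0: z41 w14.3 wid[14,14]; 4: z54 w3.3 wid[-9,1
[... 4038 characters left out ...]
 z129; 215: n11 x542.9 [537,549] z130; 221: n40 x544.6 [531,558] z140; 227: n46 x542.5 [530,556] z139; 233: n4 x543.7 [531,556] z131; 239: n4 x541.8 [538,545] z131; 245: n42 x543.8 [531,555] z138; 251: n38 x543.1 [529,557] z143; 257: n59 x546.1 [527,567] z145; 263: n86 x544.5 [522,567] z149; 269: n82 x543.8 [510,570] z159; 275: n221 x533.8 [510,570] z160; 281: n11 x523.2 [510,566] z159; 287: n13 x521.7 [510,569] z160; 293: n3 x514.6 [511,520] z160; 299: n5 x512.7 [511,516] z159; 305: n3 x512.5 [511,516] z159; 311: n4 x513.5 [511,518] z160; 317: n2 x512.4 [511,514] z158; 323: n3 x512.9 [511,514] z160; 329: n2 x513.9 [511,516] z160; 335: n2 x511.6 [512,512] z158; 341: n2 x514.2 [514,514] z158;
```

View pics/z.png

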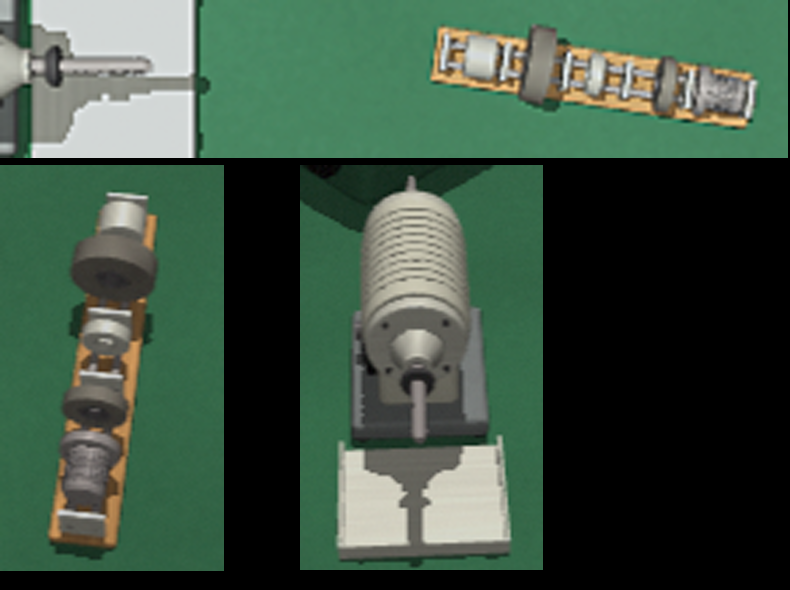

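The crop confirms the bay order from +y: collar, stone, thin spacer, thin stone, cap. Next I'll fit the rack's yaw and the arbor axis.

```bash
cat >> h.py <<'E'
def yawfit(Q):  # axis direction (mostly y): x = x0 + m*y
    m,c=np.polyfit(Q[:,1],Q[:,0],1);return m,c
E
python3 - <<'E'
from h import *
for c in("top","side"):
    d=np.load(f"{c}0.npy");P,u,v=cloud(c,d);im=cv2.imread(f"pics/{c}0.png");hsv=cv2.cvtColor(im,cv2.COLOR_BGR2HSV)[v,u]
    roi=(P[:,1]>-.34)&(P[:,1]<-.04)&(abs(P[:,0]-.53)<.06)
    w=roi&(hsv[:,0]>8)&(hsv[:,0]<24)&(hsv[:,1]>110)&(P[:,2]<.03)
    r=cv2.minAreaRect((P[w][:,:2]*1e3).astype(np.float32));print(c,"wood",w.sum(),r)
    ctr=np.array(r[0])/1e3
    e=np.array([.179,.984]);e/=np.linalg.norm(e)
    for it in range(3):
        n=np.array([e[1],-e[0]]);s=(P[:,:2]-ctr)@e;x=(P[:,:2]-ctr)@n
        C=[]
        for nm,lo,hi,z in(("collar",.085,.107,.03),("stone",.04,.066,.055),("spacer",-.005,.012,.03),("thin",-.055,-.035,.042),("hub",-.115,-.08,.045)):
            k=roi&(s>lo)&(s<hi)&(P[:,2]>z)&(abs(x)<.04)
            xx=x[k];C.append((ctr+e*np.median(s[k])+n*(np.percentile(xx,3)+np.percentile(xx,97))/2))
            if it==2: print(nm,"s[%.1f %.1f]"%tuple(np.percentile(s[k],[2,98])*1e3),"x[%.1f %.1f]"%tuple(np.percentile(xx,[3,97])*1e3),"ztop %.1f"%(np.percentile(P[k,2],97)*1e3),np.round(C[-1]*1e3,1))
        C=np.array(C);m,b=yawfit(C);e=np.array([m,1])/np.hypot(m,1)
    print("yaw deg",-np.degrees(np.arctan(m)))
    hs=np.histogram(s[roi&(abs(x)<.03)&(P[:,2]>.03)],bins=np.arange(-.13,.132,.003))[0];print(hs)
    R=(abs(P[:,0]-.542)<.012)&(P[:,1]>.158)&(P[:,1]<.216)&(P[:,2]>.10);m,b=yawfit(P[R]);print("rod n",R.sum(),"slope deg",np.degrees(m),"x@.155",m*.155+b,"x@.2",m*.2+b)
    # motor extents
    M=(abs(P[:,0]-.54)<.07)&(P[:,1]>.28)&(P[:,1]<.39)&(P[:,2]>.09)
    L=[]
    for y in np.arange(.28,.39,.01):
        k=M&(abs(P[:,1]-y-.005)<.005)
        if k.sum()>10:
            q=P[k];q=q[q[:,2]>.125];L.append([(np.percentile(q[:,0],2)+np.percentile(q[:,0],98))/2,y+.005])
    L=np.array(L);m,b=yawfit(L);print("motor slope",np.degrees(m),"x@.335",m*.335+b)
    T=(abs(P[:,0]-.542)<.008)&(P[:,1]>.12)&(P[:,1]<.2)&(P[:,2]>.10);print("tip y",np.sort(P[T][:,1])[:6])
E
```

```text
top wood 450 ((531.541259765625, -183.73670959472656), (252.28025817871094, 44.003944396972656), 80.00975036621094)
collar s[85.6 105.0] x[-16.3 15.5] ztop 56.4 [547.7 -90. ]
stone s[41.7 59.7] x[-27.8 26.9] ztop 84.1 [ 540.  -133.1]
spacer s[-0.8 9.5] x[-16.5 15.2] ztop 58.1 [ 531.7 -178.9]
thin s[-54.3 -43.8] x[-20.6 18.9] ztop 68.5 [ 522.5 -230.5]
hub s[-109.6 -80.7] x[-12.9 12.5] ztop 58.2 [ 514.7 -278.1]
yaw deg -9.97691137465125
[ 0  0  3  9  9  0  5 11 13 10 13  9 11 13 12 11 11 19 29 11  9  0  0  0
  0 15 16 20 36  0  0  0  0  0  0 11  5  0  0  0  0  0  1 16 14 12 17  0
  0  0  0 11  9  0  0  0  0 23 27 25 25 25 39 20  0  0  0 13  4  0  1 13
 14 16 15 14 14 13 10  0  0  0  1 11  3  0  0]
rod n 117 slope deg -0.5023114314766319 x@.155 0.541573295372212 x@.2 0.5411787808964766
motor slope 0.8537248812997827 x@.335 0.5442802092460056
tip y [0.15793484 0.15827851 0.15839895 0.15845452 0.16038606 0.160595  ]
side wood 668 ((530.3153076171875, -185.11859130859375), (249.61260986328125, 45.06351089477539), 79.89508819580078)
collar s[85.2 105.0] x[-14.3 16.9] ztop 59.6 [548.5 -92.4]
stone s[40.5 59.0] x[-24.9 28.7] ztop 85.5 [ 540.1 -142. ]
spacer s[-1.6 9.2] x[-13.8 16.7] ztop 58.5 [ 531.9 -184.3]
thin s[-54.8 -43.9] x[-18.5 21.6] ztop 68.9 [ 522.5 -236.9]
hub s[-110.5 -80.2] x[-12.4 15.4] ztop 61.4 [ 514.6 -280. ]
yaw deg -10.283325605985622
[  0   0   2  51  17   4  70  42  29  29  26  26  24  24  28  28  76  41
  23   0   0   0   0   0  15 168  43  43  22   0   0   0   0   0   3  46
  13   0   0   0   0   0  12  94  35  30   8   0   0   0  10  41  11   0
   0   0  65 293  53  51  42  41  30   9   0   0   0   0   0   0  10  50
  19  27  21  22  22  22   7   0   0   0  11  26  11   0   0]
rod n 105 slope deg 0.2716072446396012 x@.155 0.5424174375253626 x@.2 0.542630757356468
motor slope 0.34558459407448916 x@.335 0.5453749375388007
tip y [0.15513578 0.15547726 0.15619099 0.15633365 0.1566377  0.15680424]
```

```bash
cat >> h.py <<'E'
def plan(pose,*targets):
    """pose=(x,y,z,phi deg) commanded; each target the same; prints shares per leg, rounded; returns the last pose"""
    p=np.array(pose,float)
    for t in targets:
        t=np.array(t,float);f=np.radians(p[3]);D=t[:3]-p[:3]
        s=[(D[0]*np.cos(f)+D[1]*np.sin(f))/.3,(D[0]*np.sin(f)-D[1]*np.cos(f))/.3,-D[2]/.3,(p[3]-t[3])/90]
        print(np.round(s,4).tolist(),"->",np.round(t,4).tolist());p=t
    return p
def meas():
    s=ctrl.state();q=s["tool_rot"];phi=np.degrees(2*np.arctan2(q[1],q[0]))
    print("t%.2f"%s["time"],"pos",np.round(s["position"]*1e3,1),"phi %.2f"%phi,"F",np.round(s["contact_force"],1),"M",np.round(s["moment"],2),"w %.1f grip %.0f"%(s["width"]*1e3,s["grip_force"]))
E
python3 - <<'E'
from h import *
meas()
plan((.128,.535,.23,166.49),(.338,.2225,.23,123.2),(.5478,-.0905,.18,80))
d=np.load("top0.npy");P,u,v=cloud("top",d)
k=(P[:,1]>.45)&(P[:,1]<.53)&(abs(P[:,0]-.55)<.012)&(P[:,2]>.09);print("rear pin top",k.sum(),P[k].mean(0),P[k][:,0].min(),P[k][:,0].max())
d=np.load("side0.npy");P,u,v=cloud("side",d)
k=(P[:,1]>.45)&(P[:,1]<.53)&(abs(P[:,0]-.55)<.015)&(P[:,2]>.09);print("rear pin side",k.sum(),P[k].mean(0) if k.any() else 0)
E
```

```text
t0.90 pos [128.5 534.8 229.7] phi 166.49 F [-0.9 -0.3  0.6] M [0.06 0.02 0.01] w 93.1 grip 0
[-0.924, -0.8493, -0.0, 0.481] -> [0.338, 0.2225, 0.23, 123.2]
[-1.256, 0.0139, 0.1667, 0.48] -> [0.5478, -0.0905, 0.18, 80.0]
rear pin top 138 [0.54776657 0.48348844 0.12652976] 0.5382621636460453 0.5614754069209612
rear pin side 16 [0.54891482 0.51029559 0.12634833]
```

```bash
python3 - <<'E'
from h import *
plan((.128,.535,.23,166.49),(.338,.2225,.23,123.2),(.48,.01,.2,90),(.5478,-.0905,.11,80))
E
```

```text
[-0.924, -0.8493, -0.0, 0.481] -> [0.338, 0.2225, 0.23, 123.2]
[-0.8519, 0.0082, 0.1, 0.3689] -> [0.48, 0.01, 0.2, 90.0]
[-0.335, 0.226, 0.3, 0.1111] -> [0.5478, -0.0905, 0.11, 80.0]
```

{"api": "drive_tool", "payload": {
  "rows": [
    [-1, -0.924, -0.8493, 0, 0.481],
    [-1, -0.924, -0.8493, 0, 0.481],
    [-1, -0.924, -0.8493, 0, 0.481],
    [-1, -0.924, -0.8493, 0, 0.481],
    [-1, -0.924, -0.8493, 0, 0.481],
    [-1, -0.924, -0.8493, 0, 0.481],
    [-1, -0.924, -0.8493, 0, 0.481],
    [-1, -0.924, -0.8493, 0, 0.481],
    [-1, -0.924, -0.8493, 0, 0.481],
    [-1, -0.924, -0.8493, 0, 0.481]
  ]
}}

```text
time: 1.73
position: [0.3426, 0.2169, 0.23]
tool_rot: [0.479, 0.878, -0.0, 0.002]
contact_force: [0.1, 1.5, -0.4]
width: 0.093
grip_force: 0.0
```

{"api": "drive_tool", "payload": {
  "rows": [
    [-1, -0.852, 0.008, 0.1, 0.369],
    [-1, -0.852, 0.008, 0.1, 0.369],
    [-1, -0.852, 0.008, 0.1, 0.369],
    [-1, -0.852, 0.008, 0.1, 0.369],
    [-1, -0.852, 0.008, 0.1, 0.369],
    [-1, -0.852, 0.008, 0.1, 0.369],
    [-1, -0.852, 0.008, 0.1, 0.369],
    [-1, -0.852, 0.008, 0.1, 0.369],
    [-1, -0.852, 0.008, 0.1, 0.369],
    [-1, -0.852, 0.008, 0.1, 0.369]
  ]
}}

```text
time: 2.57
position: [0.4795, 0.0112, 0.1997]
tool_rot: [0.707, 0.707, 0.0, -0.001]
contact_force: [-0.3, -0.1, -0.4]
width: 0.0928
grip_force: 0.0
```

{"api": "drive_tool", "payload": {
  "rows": [
    [-1, -0.335, 0.226, 0.3, 0.111],
    [-1, -0.335, 0.226, 0.3, 0.111],
    [-1, -0.335, 0.226, 0.3, 0.111],
    [-1, -0.335, 0.226, 0.3, 0.111],
    [-1, -0.335, 0.226, 0.3, 0.111],
    [-1, -0.335, 0.226, 0.3, 0.111],
    [-1, -0.335, 0.226, 0.3, 0.111],
    [-1, -0.335, 0.226, 0.3, 0.111],
    [-1, -0.335, 0.226, 0.3, 0.111],
    [-1, -0.335, 0.226, 0.3, 0.111]
  ]
}}

```text
time: 3.4
position: [0.5483, -0.0898, 0.1109]
tool_rot: [0.766, 0.643, 0.0, 0.001]
contact_force: [-0.2, 0.8, 0.6]
width: 0.0929
grip_force: 0.0
```

{"api": "drive_tool", "payload": {
  "rows": [
    [-1, 0, 0, 0.1, 0],
    [-1, 0, 0, 0.2, 0],
    [-1, 0, 0, 0.2667, 0],
    [-1, 0, 0, 0.2667, 0],
    [-1, 0, 0, 0.2667, 0],
    [1, 0, 0, 0.2667, 0],
    [1, 0, 0, 0.2667, 0],
    [1, 0, 0, 0.2667, 0],
    [1, 0, 0, 0.2667, 0],
    [1, 0, 0, 0.2667, 0]
  ]
}}

```text
time: 4.23
position: [0.5487, -0.091, 0.0305]
tool_rot: [0.766, 0.643, 0.0, 0.001]
contact_force: [-0.2, 0.6, 0.1]
width: 0.0646
grip_force: 0.0
```

```bash
python3 -c "
from h import *;meas()
plan((.5478,-.0905,.03,80),(.5478,-.0905,.112,80),(.54,.1,.112,88.8),(.54,.12,.112,88.8))"
```

```text
t4.23 pos [548.7 -91.   30.5] phi 80.00 F [-0.2  0.6  0.1] M [-0.1   0.11 -0.02] w 64.6 grip 0
[0.0, 0.0, -0.2733, 0.0] -> [0.5478, -0.0905, 0.112, 80.0]
[0.6208, -0.1359, -0.0, -0.0978] -> [0.54, 0.1, 0.112, 88.8]
[0.0667, -0.0014, -0.0, 0.0] -> [0.54, 0.12, 0.112, 88.8]
```

{"api": "drive_tool", "payload": {
  "rows": [
    [1, 0, 0, 0, 0],
    [1, 0, 0, 0, 0],
    [1, 0, 0, 0, 0],
    [1, 0, 0, 0, 0],
    [1, 0, 0, 0, 0],
    [1, 0, 0, 0, 0],
    [1, 0, 0, 0, 0],
    [1, 0, 0, 0, 0],
    [1, 0, 0, 0, 0],
    [1, 0, 0, 0, 0]
  ]
}}

```text
time: 5.07
position: [0.5478, -0.0906, 0.0296]
tool_rot: [0.766, 0.643, -0.0, -0.0]
contact_force: [-2.9, 1.5, 2.8]
width: 0.0335
grip_force: 30.0
```

```bash
python3 -c "
from h import *;meas()"
```

```text
t5.07 pos [547.8 -90.6  29.6] phi 80.00 F [-2.9  1.5  2.8] M [ 0.07  0.65 -0.02] w 33.5 grip 30
```

{"api": "drive_tool", "payload": {
  "rows": [
    [1, 0, 0, -0.1, 0],
    [1, 0, 0, -0.2, 0],
    [1, 0, 0, -0.2733, 0],
    [1, 0, 0, -0.2733, 0],
    [1, 0.2, -0.04, -0.2733, -0.03],
    [1, 0.33, -0.07, -0.2733, -0.0978],
    [1, 0.46, -0.1, -0.2733, -0.0978],
    [1, 0.58, -0.12, -0.2733, -0.0978],
    [1, 0.6872, -0.1435, -0.2733, -0.0978],
    [1, 0.6872, -0.1435, -0.2733, -0.0978]
  ]
}}

```text
time: 5.9
position: [0.5405, 0.1263, 0.1108]
tool_rot: [0.713, 0.701, 0.001, -0.001]
contact_force: [-0.0, -0.6, -1.6]
width: 0.0339
grip_force: 30.0
```

```bash
cat >> h.py <<'E'
def snap(tag):
    for c in("top","side"):
        im,d=ctrl.get_image(c);cv2.imwrite(f"pics/{c}_{tag}.png",im[:,:,::-1]);np.save(f"{c}_{tag}.npy",d)
E
python3 - <<'E'
from h import *
meas();snap("a");meas()
t=cv2.imread("pics/top_a.png");s=cv2.imread("pics/side_a.png")
A=cv2.resize(t[180:250,190:290],None,fx=5,fy=5,interpolation=2);B=cv2.resize(s[120:240,220:320],None,fx=2.9,fy=2.9,interpolation=2)
o=np.zeros((360,800,3),np.uint8);o[:350,:500]=A;o[:348,505:795]=B;cv2.imwrite("pics/za.png",o)
for c in("top","side"):
    P,u,v=cloud(c,np.load(f"{c}_a.npy"))
    for lo in np.arange(.1,.22,.006):
        k=(abs(P[:,0]-.541)<.03)&(P[:,1]>lo)&(P[:,1]<lo+.006)&(P[:,2]>.1)&(P[:,2]<.15)
        if k.any(): print(f"{c} {lo*1e3+3:.0f} n{k.sum()} x[{P[k,0].min()*1e3:.1f} {P[k,0].max()*1e3:.1f}] z{np.percentile(P[k,2],90)*1e3:.0f}",end=";")
    print()
E
```

```text
t5.90 pos [540.5 126.3 110.8] phi 89.08 F [-0.  -0.6 -1.6] M [-0.07  0.05 -0.01] w 33.9 grip 30
t6.00 pos [541.2 121.5 110.8] phi 89.03 F [ 0.2 -0.3 -0.1] M [-0.13  0.08  0.05] w 34.0 grip 30

side 109 n78 x[526.4 557.2] z135;side 115 n251 x[511.1 570.6] z144;side 121 n42 x[514.0 557.7] z139;side 127 n36 x[525.3 558.1] z140;side 133 n12 x[527.6 553.8] z139;side 151 n1 x[543.7 543.7] z128;side 157 n14 x[537.1 546.1] z128;side 163 n11 x[537.2 548.5] z129;side 169 n4 x[542.0 548.8] z127;side 175 n3 x[540.3 544.9] z132;side 181 n5 x[538.1 547.2] z131;side 187 n8 x[538.2 547.5] z129;side 193 n5 x[540.9 547.7] z127;
```

View pics/za.png

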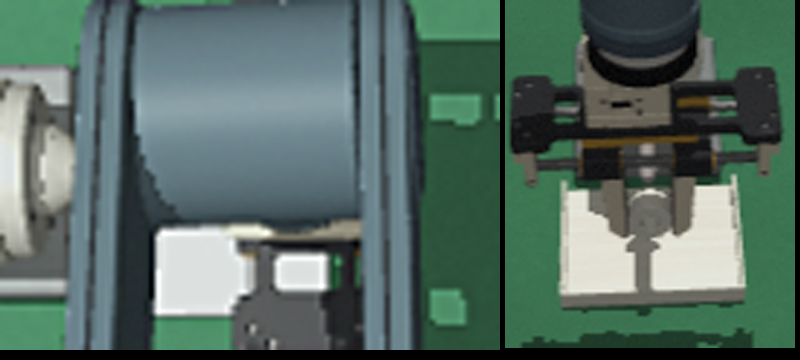

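The side crop shows the collar held level ahead of the arbor tip, with its centre at x≈541.8 mm against about 542.6 for the rod. That difference matches the axis slope, so I'll insert slowly.

{"api": "drive_tool", "payload": {
  "rows": [
    [1, 0.03, 0, 0, 0],
    [1, 0.05, 0, 0, 0],
    [1, 0.06, 0, 0, 0],
    [1, 0.067, 0, 0, 0],
    [1, 0.074, 0, 0, 0],
    [1, 0.081, 0, 0, 0],
    [1, 0.088, 0, 0, 0],
    [1, 0.094, 0, 0, 0],
    [1, 0.1, 0, 0, 0],
    [1, 0.1, 0, 0, 0]
  ]
}}

```text
time: 6.83
position: [0.5422, 0.15, 0.1117]
tool_rot: [0.714, 0.7, 0.0, 0.0]
contact_force: [0.3, -0.1, -0.6]
width: 0.0336
grip_force: 30.0
```

```bash
python3 - <<'E'
from h import *
meas();ctrl.get_image("side");meas()
E
```

```text
t6.83 pos [542.2 150.  111.7] phi 88.81 F [ 0.3 -0.1 -0.6] M [-0.07  0.07  0.05] w 33.6 grip 30
t6.88 pos [542.2 149.9 111.6] phi 88.82 F [ 0.2 -0.4 -0.6] M [-0.12  0.06  0.01] w 33.8 grip 30
```

{"api": "drive_tool", "payload": {
  "rows": [
    [1, 0.012, 0, 0, 0],
    [1, 0.024, 0, 0, 0],
    [1, 0.036, 0, 0, 0],
    [1, 0.048, 0, 0, 0],
    [1, 0.06, 0, 0, 0],
    [1, 0.07, 0, 0, 0],
    [1, 0.08, 0, 0, 0],
    [1, 0.09, 0, 0, 0],
    [1, 0.1, 0, 0, 0],
    [1, 0.1, 0, 0, 0]
  ]
}}

```text
time: 7.72
position: [0.5424, 0.1805, 0.1114]
tool_rot: [0.714, 0.7, -0.0, -0.001]
contact_force: [-3.9, 0.5, -1.0]
width: 0.0335
grip_force: 30.0
```

```bash
python3 - <<'E'
from h import *
meas()
E
```

```text
t7.72 pos [542.4 180.5 111.4] phi 88.82 F [-3.9  0.5 -1. ] M [-0.07  0.68 -0.03] w 33.5 grip 30
```

{"api": "drive_tool", "payload": {
  "rows": [
    [1, 0.01, -0.002, 0, 0],
    [1, 0.02, -0.002, 0, 0],
    [1, 0.03, -0.002, 0, 0],
    [1, 0.04, -0.002, 0, 0],
    [1, 0.05, -0.002, 0, 0],
    [1, 0.054, -0.002, 0, 0],
    [1, 0.058, -0.002, 0, 0],
    [1, 0.062, -0.002, 0, 0],
    [1, 0.066, -0.002, 0, 0],
    [1, 0.07, -0.002, 0, 0]
  ]
}}

```text
time: 8.55
position: [0.5427, 0.2007, 0.1116]
tool_rot: [0.715, 0.7, -0.0, -0.0]
contact_force: [-2.8, -1.2, -1.7]
width: 0.0336
grip_force: 30.0
```

```bash
python3 - <<'E'
from h import *
meas()
E
```

```text
t8.55 pos [542.7 200.7 111.6] phi 88.79 F [-2.8 -1.2 -1.7] M [-0.42  0.54  0.01] w 33.6 grip 30
```

{"api": "drive_tool", "payload": {
  "rows": [
    [1, 0.002, -0.0015, 0, 0],
    [1, 0.004, -0.0015, 0, 0],
    [1, 0.006, -0.0015, 0, 0],
    [1, 0.008, -0.0015, 0, 0],
    [1, 0.01, -0.0015, 0, 0],
    [1, 0.012, -0.0015, 0, 0],
    [1, 0.014, -0.0015, 0, 0],
    [1, 0.016, -0.0015, 0, 0],
    [1, 0.018, -0.0015, 0, 0],
    [1, 0.02, -0.0015, 0, 0]
  ]
}}

```text
time: 9.38
position: [0.5426, 0.2069, 0.1118]
tool_rot: [0.714, 0.7, 0.0, 0.0]
contact_force: [-1.5, -0.3, -0.5]
width: 0.0335
grip_force: 30.0
```

```bash
python3 - <<'E'
from h import *
meas()
E
```

```text
t9.38 pos [542.6 206.9 111.8] phi 88.80 F [-1.5 -0.3 -0.5] M [-0.2  0.2 -0. ] w 33.5 grip 30
```

{"api": "drive_tool", "payload": {
  "rows": [
    [1, 0.002, 0, 0, 0],
    [1, 0.004, 0, 0, 0],
    [1, 0.006, 0, 0, 0],
    [1, 0.008, 0, 0, 0],
    [1, 0.01, 0, 0, 0],
    [1, 0.012, 0, 0, 0],
    [1, 0.014, 0, 0, 0],
    [1, 0.016, 0, 0, 0],
    [1, 0.016, 0, 0, 0],
    [1, 0.016, 0, 0, 0]
  ]
}}

```text
time: 10.22
position: [0.5427, 0.2117, 0.1117]
tool_rot: [0.714, 0.7, 0.0, 0.0]
contact_force: [-0.4, 1.2, -0.7]
width: 0.0336
grip_force: 30.0
```

```bash
python3 - <<'E'
from h import *
meas()
E
```

```text
t10.22 pos [542.7 211.7 111.7] phi 88.80 F [-0.4  1.2 -0.7] M [-0.05  0.12 -0.06] w 33.6 grip 30
```

{"api": "drive_tool", "payload": {
  "rows": [
    [1, 0.002, 0, 0, 0],
    [1, 0.004, 0, 0, 0],
    [1, 0.006, 0, 0, 0],
    [1, 0.008, 0, 0, 0],
    [1, 0.01, 0, 0, 0],
    [1, 0.012, 0, 0, 0],
    [1, 0.014, 0, 0, 0],
    [1, 0.014, 0, 0, 0],
    [1, 0.014, 0, 0, 0],
    [1, 0.014, 0, 0, 0]
  ]
}}

```text
time: 11.05
position: [0.5427, 0.2146, 0.1116]
tool_rot: [0.715, 0.7, -0.001, 0.001]
contact_force: [-0.7, -5.3, 0.3]
width: 0.0337
grip_force: 30.0
```

```bash
python3 - <<'E'
from h import *
meas()
E
```

```text
t11.05 pos [542.7 214.6 111.6] phi 88.79 F [-0.7 -5.3  0.3] M [-0.89  0.1  -0.04] w 33.7 grip 30
```

{"api": "drive_tool", "payload": {
  "rows": [
    [-1, 0, 0, 0, 0],
    [-1, 0, 0, 0, 0],
    [-1, 0, 0, 0, 0],
    [-1, 0, 0, 0, 0],
    [-1, 0, 0, 0, 0],
    [-1, 0, 0, -0.1, 0],
    [-1, 0, 0, -0.2, 0],
    [-1, -0.13, 0, -0.2, 0],
    [-1, -0.26, 0, -0.2, 0],
    [-1, -0.4, 0, -0.2, 0]
  ]
}}

```text
time: 11.88
position: [0.5403, 0.096, 0.1725]
tool_rot: [0.713, 0.701, 0.001, 0.001]
contact_force: [1.1, -0.6, 0.3]
width: 0.0919
grip_force: 0.0
```

{"api": "drive_tool", "payload": {
  "rows": [
    [-1, -0.77, 0.0161, 0.05, 0.0978],
    [-1, -0.77, 0.0161, 0.05, 0.0978],
    [-1, -0.77, 0.0161, 0.05, 0.0978],
    [-1, -0.77, 0.0161, 0.05, 0.0978],
    [-1, -0.77, 0.0161, 0.05, 0.0978],
    [-1, -0.77, 0.0161, 0.1733, 0.0978],
    [-1, -0.77, 0.0161, 0.1733, 0.0978],
    [-1, -0.77, 0.0161, 0.1733, 0.0978],
    [-1, -0.77, 0.0161, 0.1733, 0.0978],
    [-1, -0.77, 0.0161, 0.1733, 0.0978]
  ]
}}

```text
time: 12.72
position: [0.5408, -0.1339, 0.1207]
tool_rot: [0.766, 0.643, 0.001, 0.001]
contact_force: [0.6, -0.3, -0.3]
width: 0.093
grip_force: 0.0
```

```bash
python3 - <<'E'
from h import *
meas();snap("b")
t=cv2.imread("pics/top_b.png");s=cv2.imread("pics/side_b.png")
A=cv2.resize(t[180:250,190:420],None,fx=3.4,fy=3.4,interpolation=2);B=cv2.resize(s[80:230,220:320],None,fx=2.3,fy=2.3,interpolation=2);C=cv2.resize(s[230:420,200:340],None,fx=1.8,fy=1.8,interpolation=2)
o=np.zeros((600,800,3),np.uint8);o[:A.shape[0],:A.shape[1]]=A;o[240:240+B.shape[0],:B.shape[1]]=B;o[240:240+C.shape[0],300:300+C.shape[1]]=C;cv2.imwrite("pics/zb.png",o)
E
```

```text
t12.72 pos [ 540.8 -133.9  120.7] phi 80.07 F [ 0.6 -0.3 -0.3] M [-0.08  0.03  0.01] w 93.0 grip 0
```

View pics/zb.png

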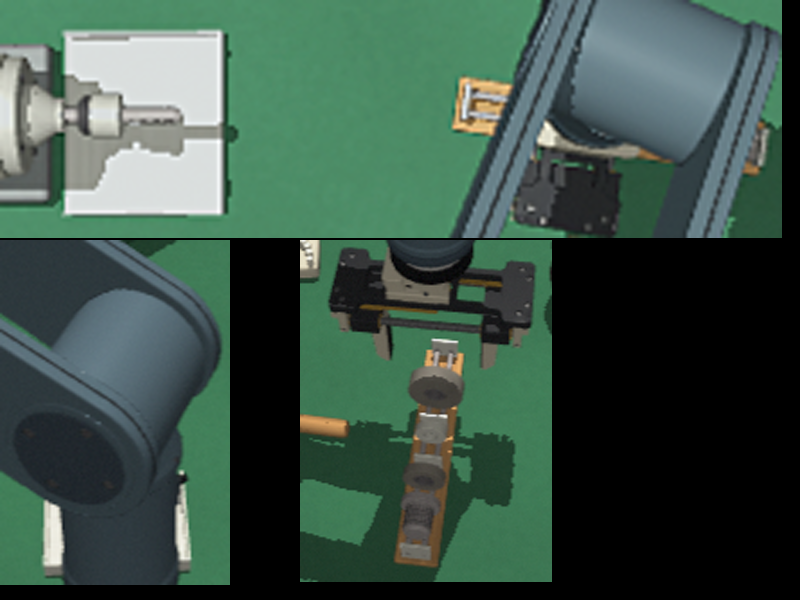

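The collar is seated on the arbor against the flange (top crop, about (105,115)), and the gripper is above the stone. Next is the stone.

{"api": "drive_tool", "payload": {
  "rows": [
    [-1, 0, 0, 0.1, 0],
    [-1, 0, 0, 0.2, 0],
    [-1, 0, 0, 0.2533, 0],
    [1, 0, 0, 0.2533, 0],
    [1, 0, 0, 0.2533, 0],
    [1, 0, 0, 0.2533, 0],
    [1, 0, 0, 0.2533, 0],
    [1, 0, 0, 0.2533, 0],
    [1, 0, 0, 0.2533, 0],
    [1, 0, 0, 0.2533, 0]
  ]
}}

```text
time: 13.65
position: [0.5398, -0.1351, 0.045]
tool_rot: [0.766, 0.643, -0.0, 0.0]
contact_force: [-2.8, 0.2, 7.3]
width: 0.0598
grip_force: 29.9
```

{"api": "drive_tool", "payload": {
  "rows": [
    [1, 0, 0, 0, 0],
    [1, 0, 0, 0, 0],
    [1, 0, 0, 0, 0],
    [1, 0, 0, 0, 0],
    [1, 0, 0, 0, 0],
    [1, 0, 0, 0, 0],
    [1, 0, 0, 0, 0],
    [1, 0, 0, 0, 0],
    [1, 0, 0, 0, 0],
    [1, 0, 0, 0, 0]
  ]
}}

```text
time: 14.48
position: [0.5398, -0.1351, 0.045]
tool_rot: [0.766, 0.643, -0.0, 0.0]
contact_force: [-3.4, 0.2, 6.8]
width: 0.0598
grip_force: 29.9
```

```bash
python3 - <<'E'
from h import *
meas()
plan((.5397,-.135,.044,80),(.5406,.118,.112,88.8))
E
```

```text
t14.48 pos [ 539.8 -135.1   45. ] phi 80.00 F [-3.4  0.2  6.8] M [ 0.04  0.72 -0.02] w 59.8 grip 30
[0.831, -0.1435, -0.2267, -0.0978] -> [0.5406, 0.118, 0.112, 88.8]
```

{"api": "drive_tool", "payload": {
  "rows": [
    [1, 0, 0, -0.05, 0],
    [1, 0, 0, -0.15, 0],
    [1, 0, 0, -0.23, 0],
    [1, 0.12, -0.021, -0.23, 0],
    [1, 0.25, -0.0436, -0.23, -0.03],
    [1, 0.37, -0.0645, -0.23, -0.0978],
    [1, 0.49, -0.0854, -0.23, -0.0978],
    [1, 0.61, -0.1063, -0.23, -0.0978],
    [1, 0.73, -0.1272, -0.23, -0.0978],
    [1, 0.8308, -0.1448, -0.23, -0.0978]
  ]
}}

```text
time: 15.32
position: [0.5404, 0.1204, 0.1134]
tool_rot: [0.714, 0.7, 0.001, 0.0]
contact_force: [-0.1, -0.4, -0.7]
width: 0.0597
grip_force: 29.9
```

```bash
python3 - <<'E'
from h import *
for i in range(3): snap("c")
meas()
P,u,v=cloud("side",np.load("side_c.npy"))
for z0,z1 in((.1,.155),):
  for lo in np.arange(.1,.22,.006):
    k=(abs(P[:,0]-.541)<.034)&(P[:,1]>lo)&(P[:,1]<lo+.006)&(P[:,2]>z0)&(P[:,2]<z1)
    if k.any(): print(f"{lo*1e3+3:.0f} n{k.sum()} x[{P[k,0].min()*1e3:.1f} {P[k,0].max()*1e3:.1f}] z{np.percentile(P[k,2],90)*1e3:.0f}",end=";")
E
```

```text
t15.62 pos [540.7 117.2 112.9] phi 88.78 F [ 0.5  0.1 -1.3] M [-0.11  0.03  0.01] w 59.6 grip 30
103 n38 x[524.3 569.8] z146;109 n410 x[507.1 574.5] z147;115 n76 x[507.5 572.4] z152;121 n60 x[511.8 570.8] z153;127 n21 x[512.1 568.9] z152;157 n11 x[537.1 546.1] z128;163 n5 x[537.2 548.5] z126;169 n1 x[544.6 544.6] z132;175 n5 x[538.0 546.9] z129;181 n10 x[538.1 547.2] z129;187 n4 x[538.4 547.3] z128;199 n6 x[529.3 554.5] z113;205 n7 x[531.5 556.9] z113;
```

{"api": "drive_tool", "payload": {
  "rows": [
    [1, 0.03, 0, 0, 0],
    [1, 0.05, 0, 0, 0],
    [1, 0.065, 0, 0, 0],
    [1, 0.074, 0, 0, 0],
    [1, 0.081, 0, 0, 0],
    [1, 0.088, 0, 0, 0],
    [1, 0.095, 0, 0, 0],
    [1, 0.102, 0, 0, 0],
    [1, 0.109, 0, 0, 0],
    [1, 0.11, 0, 0, 0]
  ]
}}

```text
time: 16.45
position: [0.5413, 0.1514, 0.1126]
tool_rot: [0.714, 0.7, 0.0, -0.0]
contact_force: [-0.3, -0.2, -1.4]
width: 0.0601
grip_force: 29.9
```

```bash
python3 - <<'E'
from h import *
meas()
E
```

```text
t16.45 pos [541.3 151.4 112.6] phi 88.81 F [-0.3 -0.2 -1.4] M [-0.09  0.02  0.  ] w 60.1 grip 30
```

{"api": "drive_tool", "payload": {
  "rows": [
    [1, 0.012, 0, 0, 0],
    [1, 0.024, 0, 0, 0],
    [1, 0.036, 0, 0, 0],
    [1, 0.048, 0, 0, 0],
    [1, 0.06, 0, 0, 0],
    [1, 0.07, 0, 0, 0],
    [1, 0.08, 0, 0, 0],
    [1, 0.09, 0, 0, 0],
    [1, 0.1, 0, 0, 0],
    [1, 0.1, 0, 0, 0]
  ]
}}

```text
time: 17.28
position: [0.5419, 0.1816, 0.1127]
tool_rot: [0.714, 0.7, 0.0, -0.0]
contact_force: [-0.3, 0.3, -0.2]
width: 0.0593
grip_force: 29.9
```

```bash
python3 - <<'E'
from h import *
meas()
E
```

```text
t17.28 pos [541.9 181.6 112.7] phi 88.83 F [-0.3  0.3 -0.2] M [-0.06  0.1   0.02] w 59.3 grip 30
```

{"api": "drive_tool", "payload": {
  "rows": [
    [1, 0.006, 0, 0, 0],
    [1, 0.012, 0, 0, 0],
    [1, 0.018, 0, 0, 0],
    [1, 0.024, 0, 0, 0],
    [1, 0.027, 0, 0, 0],
    [1, 0.03, 0, 0, 0],
    [1, 0.033, 0, 0, 0],
    [1, 0.036, 0, 0, 0],
    [1, 0.038, 0, 0, 0],
    [1, 0.038, 0, 0, 0]
  ]
}}

```text
time: 18.12
position: [0.5421, 0.1925, 0.1127]
tool_rot: [0.714, 0.7, 0.0, -0.0]
contact_force: [0.4, -0.1, -1.2]
width: 0.0599
grip_force: 29.9
```

```bash
python3 - <<'E'
from h import *
meas()
E
```

```text
t18.12 pos [542.1 192.5 112.7] phi 88.81 F [ 0.4 -0.1 -1.2] M [0.   0.02 0.02] w 59.9 grip 30
```

Commanded y is 0.1924 m, so I'll advance another 3.3 mm slowly.

{"api": "drive_tool", "payload": {
  "rows": [
    [1, 0.0015, 0, 0, 0],
    [1, 0.003, 0, 0, 0],
    [1, 0.0045, 0, 0, 0],
    [1, 0.006, 0, 0, 0],
    [1, 0.0075, 0, 0, 0],
    [1, 0.009, 0, 0, 0],
    [1, 0.01, 0, 0, 0],
    [1, 0.011, 0, 0, 0],
    [1, 0.011, 0, 0, 0],
    [1, 0.011, 0, 0, 0]
  ]
}}

```text
time: 18.95
position: [0.542, 0.193, 0.1126]
tool_rot: [0.714, 0.7, -0.002, 0.001]
contact_force: [-1.4, -11.2, 1.0]
width: 0.0598
grip_force: 29.8
```

```bash
python3 - <<'E'
from h import *
meas()
E
```

```text
t18.95 pos [542.  193.  112.6] phi 88.83 F [ -1.4 -11.2   1. ] M [-1.88  0.24  0.17] w 59.8 grip 30
```

{"api": "drive_tool", "payload": {
  "rows": [
    [1, -0.009, 0, 0, 0],
    [-1, -0.009, 0, 0, 0],
    [-1, -0.009, 0, 0, 0],
    [-1, -0.009, 0, 0, 0],
    [-1, -0.009, 0, 0, 0],
    [-1, -0.009, 0, 0, 0],
    [-1, -0.009, 0, -0.1, 0],
    [-1, -0.009, 0, -0.2, 0],
    [-1, -0.12, 0, -0.2, 0],
    [-1, -0.25, 0, -0.2, 0]
  ]
}}

```text
time: 19.78
position: [0.5421, 0.1223, 0.175]
tool_rot: [0.713, 0.701, 0.002, 0.002]
contact_force: [1.2, -0.2, -1.0]
width: 0.093
grip_force: 0.0
```

```bash
python3 - <<'E'
from h import *
meas()
plan((.5402,.1207,.173,88.8),(.53,-.12,.15,85),(.515,-.2783,.11,80))
E
```

```text
t19.78 pos [542.1 122.3 175. ] phi 89.07 F [ 1.2 -0.2 -1. ] M [-0.12  0.04  0.06] w 93.0 grip 0
[-0.8029, -0.0172, 0.0767, 0.0422] -> [0.53, -0.12, 0.15, 85.0]
[-0.53, -0.0038, 0.1333, 0.0556] -> [0.515, -0.2783, 0.11, 80.0]
```

{"api": "drive_tool", "payload": {
  "rows": [
    [-1, -0.803, -0.0172, 0.0767, 0.0422],
    [-1, -0.803, -0.0172, 0.0767, 0.0422],
    [-1, -0.803, -0.0172, 0.0767, 0.0422],
    [-1, -0.803, -0.0172, 0.0767, 0.0422],
    [-1, -0.803, -0.0172, 0.0767, 0.0422],
    [-1, -0.803, -0.0172, 0.0767, 0.0422],
    [-1, -0.803, -0.0172, 0.0767, 0.0422],
    [-1, -0.803, -0.0172, 0.0767, 0.0422],
    [-1, -0.803, -0.0172, 0.0767, 0.0422],
    [-1, -0.803, -0.0172, 0.0767, 0.0422]
  ]
}}

```text
time: 20.62
position: [0.5305, -0.1186, 0.1498]
tool_rot: [0.737, 0.676, 0.0, -0.0]
contact_force: [0.5, 0.2, -0.2]
width: 0.093
grip_force: 0.0
```

{"api": "drive_tool", "payload": {
  "rows": [
    [-1, -0.53, -0.0038, 0.1333, 0.0556],
    [-1, -0.53, -0.0038, 0.1333, 0.0556],
    [-1, -0.53, -0.0038, 0.1333, 0.0556],
    [-1, -0.53, -0.0038, 0.1333, 0.0556],
    [-1, -0.53, -0.0038, 0.1333, 0.0556],
    [-1, -0.53, -0.0038, 0.1333, 0.0556],
    [-1, -0.53, -0.0038, 0.1333, 0.0556],
    [-1, -0.53, -0.0038, 0.1333, 0.0556],
    [-1, -0.53, -0.0038, 0.1333, 0.0556],
    [-1, -0.53, -0.0038, 0.1333, 0.0556]
  ]
}}

```text
time: 21.45
position: [0.5161, -0.2768, 0.1103]
tool_rot: [0.765, 0.644, 0.0, 0.0]
contact_force: [0.3, -0.2, -0.4]
width: 0.093
grip_force: 0.0
```

```bash
python3 - <<'E'
from h import *
meas();snap("d")
t=cv2.imread("pics/top_d.png");s=cv2.imread("pics/side_d.png")
A=cv2.resize(t[180:250,190:420],None,fx=3.4,fy=3.4,interpolation=2);B=cv2.resize(s[80:230,220:320],None,fx=2.3,fy=2.3,interpolation=2);C=cv2.resize(s[230:420,200:340],None,fx=1.8,fy=1.8,interpolation=2)
o=np.zeros((600,800,3),np.uint8);o[:A.shape[0],:A.shape[1]]=A;o[240:240+B.shape[0],:B.shape[1]]=B;o[240:240+C.shape[0],300:300+C.shape[1]]=C;cv2.imwrite("pics/zd.png",o)
E
```

```text
t21.45 pos [ 516.1 -276.8  110.3] phi 80.13 F [ 0.3 -0.2 -0.4] M [-0.07  0.08  0.  ] w 93.0 grip 0
```

View pics/zd.png

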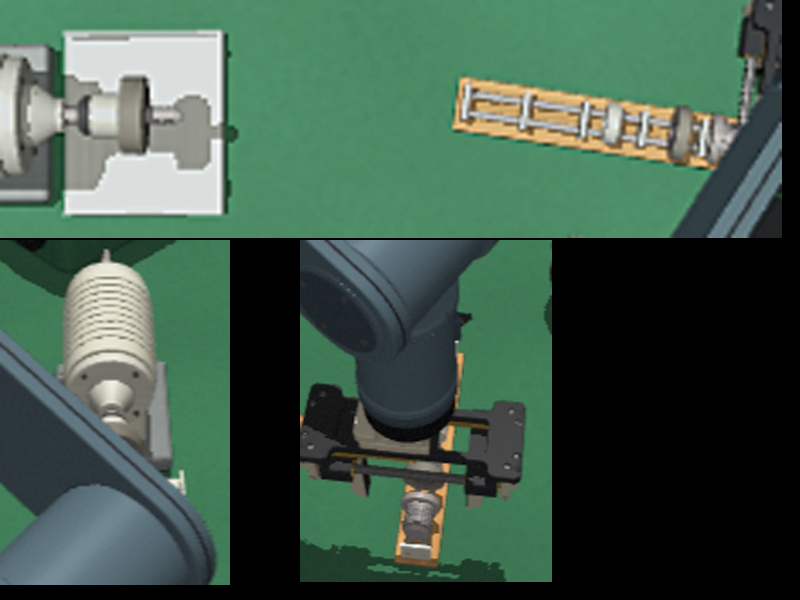

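The stone sits against the collar (top crop, about (133,113)), and the spare parts haven't moved. Next I'll grip the cap.

{"api": "drive_tool", "payload": {
  "rows": [
    [-1, 0, 0, 0.1, 0],
    [-1, 0, 0, 0.2, 0],
    [-1, 0, 0, 0.25, 0],
    [1, 0, 0, 0.25, 0],
    [1, 0, 0, 0.25, 0],
    [1, 0, 0, 0.25, 0],
    [1, 0, 0, 0.25, 0],
    [1, 0, 0, 0.25, 0],
    [1, 0, 0, 0.25, 0],
    [1, 0, 0, 0.25, 0]
  ]
}}

```text
time: 22.38
position: [0.5158, -0.2786, 0.0354]
tool_rot: [0.766, 0.643, 0.0, 0.001]
contact_force: [0.1, 0.0, -0.7]
width: 0.0507
grip_force: 0.0
```

{"api": "drive_tool", "payload": {
  "rows": [
    [1, 0, 0, 0, 0],
    [1, 0, 0, 0, 0],
    [1, 0, 0, 0, 0],
    [1, 0, 0, 0, 0],
    [1, 0, 0, 0, 0],
    [1, 0, 0, 0, 0],
    [1, 0, 0, 0, 0],
    [1, 0, 0, 0, 0],
    [1, 0, 0, 0, 0],
    [1, 0, 0, 0, 0]
  ]
}}

```text
time: 23.22
position: [0.5147, -0.2782, 0.0346]
tool_rot: [0.766, 0.643, -0.0, -0.001]
contact_force: [-5.2, -0.4, 4.3]
width: 0.0277
grip_force: 30.0
```

```bash
python3 - <<'E'
from h import *
meas()
plan((.515,-.2783,.035,80),(.515,-.2783,.112,80),(.531,-.06,.112,85),(.5398,.11,.112,88.8))
E
```

```text
t23.22 pos [ 514.7 -278.2   34.6] phi 80.01 F [-5.2 -0.4  4.3] M [0.01 0.98 0.01] w 27.7 grip 30
[0.0, 0.0, -0.2567, 0.0] -> [0.515, -0.2783, 0.112, 80.0]
[0.7259, -0.0738, -0.0, -0.0556] -> [0.531, -0.06, 0.112, 85.0]
[0.5671, -0.0202, -0.0, -0.0422] -> [0.5398, 0.11, 0.112, 88.8]
```

{"api": "drive_tool", "payload": {
  "rows": [
    [1, 0, 0, -0.08, 0],
    [1, 0, 0, -0.17, 0],
    [1, 0, 0, -0.2567, 0],
    [1, 0.1, -0.01, -0.2567, 0],
    [1, 0.23, -0.023, -0.2567, 0],
    [1, 0.36, -0.036, -0.2567, -0.0556],
    [1, 0.48, -0.048, -0.2567, -0.0556],
    [1, 0.6, -0.061, -0.2567, -0.0556],
    [1, 0.7259, -0.0738, -0.2567, -0.0556],
    [1, 0.7259, -0.0738, -0.2567, -0.0556]
  ]
}}

```text
time: 24.05
position: [0.5315, -0.0535, 0.1115]
tool_rot: [0.736, 0.677, 0.001, -0.001]
contact_force: [-0.7, 0.4, 0.3]
width: 0.0275
grip_force: 30.0
```

{"api": "drive_tool", "payload": {
  "rows": [
    [1, 0.12, -0.0043, 0, -0.0422],
    [1, 0.24, -0.0085, 0, -0.0422],
    [1, 0.36, -0.0128, 0, -0.0422],
    [1, 0.46, -0.0164, 0, -0.0422],
    [1, 0.54, -0.0192, 0, -0.0422],
    [1, 0.5671, -0.0202, 0, -0.0422],
    [1, 0.5671, -0.0202, 0, -0.0422],
    [1, 0.5671, -0.0202, 0, -0.0422],
    [1, 0.5671, -0.0202, 0, -0.0422],
    [1, 0.5671, -0.0202, 0, -0.0422]
  ]
}}

```text
time: 24.88
position: [0.5405, 0.1086, 0.1116]
tool_rot: [0.715, 0.699, -0.0, 0.0]
contact_force: [0.4, 0.1, -1.0]
width: 0.0273
grip_force: 30.0
```

```bash
python3 - <<'E'
from h import *
meas();snap("e")
P,u,v=cloud("side",np.load("side_e.npy"))
for lo in np.arange(.08,.21,.006):
    k=(abs(P[:,0]-.541)<.034)&(P[:,1]>lo)&(P[:,1]<lo+.006)&(P[:,2]>.1)&(P[:,2]<.155)
    if k.any(): print(f"{lo*1e3+3:.0f} n{k.sum()} x[{P[k,0].min()*1e3:.1f} {P[k,0].max()*1e3:.1f}] z{np.percentile(P[k,2],90)*1e3:.0f}",end=";")
t=cv2.imread("pics/side_e.png");cv2.imwrite("pics/ze.png",cv2.resize(t[110:250,210:330],None,fx=4,fy=4,interpolation=2))
E
```

```text
t24.88 pos [540.5 108.6 111.6] phi 88.70 F [ 0.4  0.1 -1. ] M [-0.09  0.07  0.03] w 27.3 grip 30
89 n12 x[532.3 551.7] z131;95 n99 x[516.3 569.5] z136;101 n232 x[511.9 571.9] z149;107 n32 x[512.9 554.8] z138;113 n28 x[527.9 555.6] z138;119 n31 x[529.2 555.6] z138;125 n45 x[529.3 555.9] z141;131 n5 x[532.1 551.7] z139;155 n3 x[539.2 543.7] z122;161 n2 x[542.0 546.5] z129;167 n9 x[537.6 546.6] z130;173 n7 x[537.7 548.8] z130;179 n11 x[528.8 558.2] z124;185 n33 x[526.2 558.4] z119;
```

View pics/ze.png

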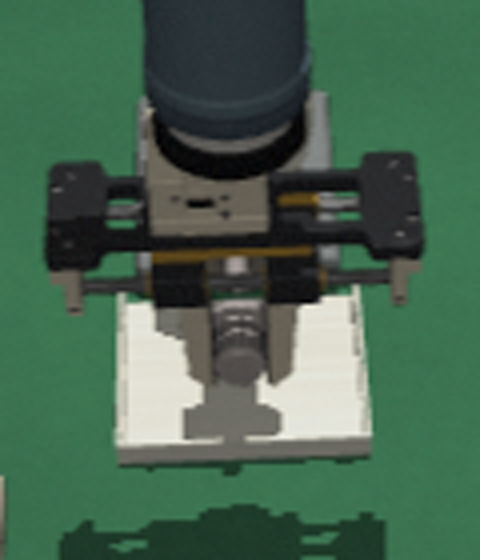

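The side crop shows the cap gripped by its hub at about (240,340), flange towards the lathe and in line with the arbor. Starting the insertion.

{"api": "drive_tool", "payload": {
  "rows": [
    [1, 0.025, 0, 0, 0],
    [1, 0.045, 0, 0, 0],
    [1, 0.06, 0, 0, 0],
    [1, 0.07, 0, 0, 0],
    [1, 0.077, 0, 0, 0],
    [1, 0.084, 0, 0, 0],
    [1, 0.091, 0, 0, 0],
    [1, 0.097, 0, 0, 0],
    [1, 0.1, 0, 0, 0],
    [1, 0.1, 0, 0, 0]
  ]
}}

```text
time: 25.82
position: [0.5408, 0.1402, 0.1116]
tool_rot: [0.714, 0.7, -0.0, -0.0]
contact_force: [-0.2, 0.1, -0.7]
width: 0.028
grip_force: 30.0
```

```bash
python3 - <<'E'
from h import *
meas()
E
```

```text
t25.82 pos [540.8 140.2 111.6] phi 88.82 F [-0.2  0.1 -0.7] M [-0.07  0.05  0.  ] w 28.0 grip 30
```

Next, 10 mm over the grip balls, at 1.2 mm per row.

{"api": "drive_tool", "payload": {
  "rows": [
    [1, 0.004, 0, 0, 0],
    [1, 0.008, 0, 0, 0],
    [1, 0.012, 0, 0, 0],
    [1, 0.016, 0, 0, 0],
    [1, 0.02, 0, 0, 0],
    [1, 0.024, 0, 0, 0],
    [1, 0.028, 0, 0, 0],
    [1, 0.032, 0, 0, 0],
    [1, 0.036, 0, 0, 0],
    [1, 0.036, 0, 0, 0]
  ]
}}

```text
time: 26.65
position: [0.5409, 0.1507, 0.1118]
tool_rot: [0.714, 0.7, -0.0, 0.0]
contact_force: [-1.8, -4.0, 2.6]
width: 0.0273
grip_force: 30.0
```

```bash
python3 - <<'E'
from h import *
meas()
E
```

```text
t26.65 pos [540.9 150.7 111.8] phi 88.81 F [-1.8 -4.   2.6] M [-0.54  0.51  0.05] w 27.3 grip 30
```

{"api": "drive_tool", "payload": {
  "rows": [
    [1, 0.003, -0.001, -0.001, 0],
    [1, 0.006, -0.001, -0.001, 0],
    [1, 0.009, -0.001, -0.001, 0],
    [1, 0.012, -0.001, -0.001, 0],
    [1, 0.015, -0.001, -0.001, 0],
    [1, 0.018, -0.001, -0.001, 0],
    [1, 0.021, -0.001, -0.001, 0],
    [1, 0.024, -0.001, -0.001, 0],
    [1, 0.024, -0.001, -0.001, 0],
    [1, 0.024, -0.001, -0.001, 0]
  ]
}}

```text
time: 27.48
position: [0.5409, 0.1584, 0.1119]
tool_rot: [0.714, 0.7, 0.0, -0.0]
contact_force: [-2.4, -1.0, 0.7]
width: 0.0279
grip_force: 30.0
```

```bash
python3 - <<'E'
from h import *
meas()
E
```

```text
t27.48 pos [540.9 158.4 111.9] phi 88.80 F [-2.4 -1.   0.7] M [-0.18  0.26 -0.04] w 27.9 grip 30
```

{"api": "drive_tool", "payload": {
  "rows": [
    [1, 0.001, -0.001, 0, 0],
    [1, 0.002, -0.001, 0, 0],
    [1, 0.003, -0.001, 0, 0],
    [1, 0.004, -0.001, 0, 0],
    [1, 0.005, -0.001, 0, 0],
    [1, 0.006, -0.001, 0, 0],
    [1, 0.007, -0.001, 0, 0],
    [1, 0.008, -0.001, 0, 0],
    [1, 0.009, -0.001, 0, 0],
    [1, 0.01, -0.001, 0, 0]
  ]
}}

```text
time: 28.32
position: [0.5409, 0.161, 0.112]
tool_rot: [0.714, 0.7, 0.0, 0.0]
contact_force: [0.9, -3.0, -0.2]
width: 0.0272
grip_force: 30.0
```

```bash
python3 - <<'E'
from h import *
meas()
E
```

```text
t28.32 pos [540.9 161.  112. ] phi 88.80 F [ 0.9 -3.  -0.2] M [-0.38 -0.08 -0.02] w 27.2 grip 30
```

{"api": "drive_tool", "payload": {
  "rows": [
    [1, 0.001, 0, 0, 0],
    [1, 0.002, 0, 0, 0],
    [1, 0.003, 0, 0, 0],
    [1, 0.004, 0, 0, 0],
    [1, 0.005, 0, 0, 0],
    [1, 0.006, 0, 0, 0],
    [1, 0.007, 0, 0, 0],
    [1, 0.008, 0, 0, 0],
    [1, 0.009, 0, 0, 0],
    [1, 0.01, 0, 0, 0]
  ]
}}

```text
time: 29.15
position: [0.541, 0.1631, 0.112]
tool_rot: [0.714, 0.7, -0.0, 0.001]
contact_force: [1.8, -7.6, 0.1]
width: 0.0276
grip_force: 30.0
```

```bash
python3 - <<'E'
from h import *
meas()
E
```

```text
t29.15 pos [541.  163.1 112. ] phi 88.80 F [ 1.8 -7.6  0.1] M [-1.13 -0.23 -0.06] w 27.6 grip 30
```

{"api": "drive_tool", "payload": {
  "rows": [
    [1, 0.001, 0, 0, 0],
    [1, 0.002, 0, 0, 0],
    [1, 0.003, 0, 0, 0],
    [1, 0.004, 0, 0, 0],
    [1, 0.005, 0, 0, 0],
    [1, 0.006, 0, 0, 0],
    [1, 0.006, 0, 0, 0],
    [1, 0.006, 0, 0, 0],
    [1, 0.006, 0, 0, 0],
    [1, 0.006, 0, 0, 0]
  ]
}}

```text
time: 29.98
position: [0.541, 0.1635, 0.112]
tool_rot: [0.715, 0.7, -0.001, 0.001]
contact_force: [1.8, -11.2, 1.2]
width: 0.0278
grip_force: 30.0
```

```bash
python3 - <<'E'
from h import *
meas()
E
```

```text
t29.98 pos [541.  163.5 112. ] phi 88.79 F [  1.8 -11.2   1.2] M [-1.82 -0.17 -0.05] w 27.8 grip 30
```

{"api": "drive_tool", "payload": {
  "rows": [
    [1, 0.001, 0, 0, 0],
    [1, 0.002, 0, 0, 0],
    [1, 0.003, 0, 0, 0],
    [1, 0.004, 0, 0, 0],
    [1, 0.005, 0, 0, 0],
    [1, 0.006, 0, 0, 0],
    [1, 0.006, 0, 0, 0],
    [1, 0.006, 0, 0, 0],
    [1, 0.006, 0, 0, 0],
    [1, 0.006, 0, 0, 0]
  ]
}}

```text
time: 30.82
position: [0.541, 0.164, 0.1118]
tool_rot: [0.714, 0.7, -0.002, 0.002]
contact_force: [1.2, -16.4, 0.6]
width: 0.0273
grip_force: 30.0
```

```bash
python3 - <<'E'
from h import *
meas()
E
```

```text
t30.82 pos [541.  164.  111.8] phi 88.80 F [  1.2 -16.4   0.6] M [-2.61 -0.14 -0.07] w 27.3 grip 30
```

{"api": "drive_tool", "payload": {
  "rows": [
    [1, 0.001, 0, 0, 0],
    [1, 0.002, 0, 0, 0],
    [1, 0.003, 0, 0, 0],
    [1, 0.004, 0, 0, 0],
    [1, 0.005, 0, 0, 0],
    [1, 0.005, 0, 0, 0],
    [1, 0.005, 0, 0, 0],
    [1, 0.005, 0, 0, 0],
    [1, 0.005, 0, 0, 0],
    [1, 0.005, 0, 0, 0]
  ]
}}

```text
time: 31.65
position: [0.541, 0.1642, 0.1117]
tool_rot: [0.714, 0.7, -0.003, 0.002]
contact_force: [1.4, -21.0, -0.0]
width: 0.0276
grip_force: 30.0
```

```bash
python3 - <<'E'
from h import *
meas()
E
```

```text
t31.65 pos [541.  164.2 111.7] phi 88.80 F [  1.4 -21.   -0. ] M [-3.26 -0.13 -0.04] w 27.6 grip 30
```

{"api": "drive_tool", "payload": {
  "rows": [
    [1, -0.006, 0, 0, 0],
    [1, -0.013, 0, 0, 0],
    [1, -0.013, 0, 0, 0],
    [-1, -0.013, 0, 0, 0],
    [-1, -0.013, 0, 0, 0],
    [-1, -0.013, 0, 0, 0],
    [-1, -0.013, 0, 0, 0],
    [-1, -0.013, 0, 0, 0],
    [-1, -0.013, 0, 0, 0],
    [-1, -0.013, 0, 0, 0]
  ]
}}

```text
time: 32.48
position: [0.5407, 0.1655, 0.112]
tool_rot: [0.714, 0.7, 0.0, -0.0]
contact_force: [-0.7, -0.9, 0.1]
width: 0.0695
grip_force: 0.0
```

{"api": "drive_tool", "payload": {
  "rows": [
    [-1, 0, 0, -0.1, 0],
    [-1, 0, 0, -0.2, 0],
    [-1, 0, 0, -0.3, 0],
    [-1, -0.12, 0, -0.35, 0],
    [-1, -0.25, 0, -0.35, 0],
    [-1, -0.38, 0, -0.35, 0],
    [-1, -0.5, 0, -0.35, 0],
    [-1, -0.62, 0, -0.35, 0],
    [-1, -0.75, 0, -0.35, 0],
    [-1, -0.85, 0, -0.35, 0]
  ]
}}

```text
time: 33.32
position: [0.5352, -0.0923, 0.2171]
tool_rot: [0.715, 0.699, -0.0, 0.0]
contact_force: [-0.3, -0.3, 0.3]
width: 0.0929
grip_force: 0.0
```

```bash
python3 - <<'E'
from h import *
snap("f");meas()
t=cv2.imread("pics/top_f.png");s=cv2.imread("pics/side_f.png")
A=cv2.resize(t[180:250,190:300],None,fx=5,fy=5,interpolation=2);B=cv2.resize(s[80:230,220:320],None,fx=2.3,fy=2.3,interpolation=2)
o=np.zeros((360,800,3),np.uint8);o[:350,:550]=A;o[:345,560:790]=B;cv2.imwrite("pics/zf.png",o)
E
```

```text
t33.42 pos [535.4 -94.2 216.9] phi 88.52 F [-0.  -0.2 -0.7] M [-0.06  0.05 -0.02] w 92.8 grip 0
```

View pics/zf.png

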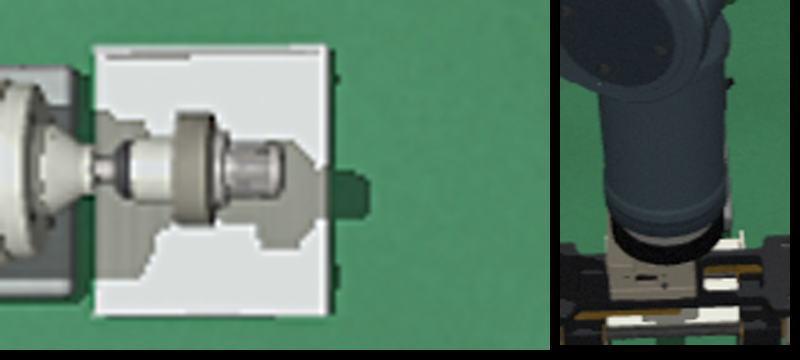

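The top crop shows flange, collar (150,168), stone (195,168) and cap (250,168) tight together without a gap, and the gripper is clear of everything. I'm handing the job in.

```bash
python3 -c "
from cell import ctrl
print(ctrl.close_job())"
```

```text
the job is handed in; nothing more can be done
None
```

The collar, stone and cap are on the arbor in that order, pressed with about 21 N in total, drag included, with no gap visible in the last picture; the spares were left alone and the job was handed in at about 33 s (the verdict was not shown).

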